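# Make up a sight-glass kit and present the glass to the scanner

### The arm

A 7-joint arm with a two-finger parallel gripper is mounted at the origin on the work surface. World frame = base frame: x ahead of the robot, y to its left, z up, the work surface at z = 0. Lengths are in m, angles in degrees, forces in N, time in s.
With the tool pointing down it reaches from about 0.4 to 0.925 m from the base axis. Payload 5.6 kg.
Tool frame: the origin (TCP) lies between the finger pads; the fingertips stand 14 mm ahead of it and the grasp point (between the pads) lies 5 mm behind it; x points along the fingers, z is the direction in which the jaws open and shut, and the axes are right-handed (so a half turn about x gives the same grasp; the last joint's range is limited). The gripper opens to 85 mm and grips with 20 to 120 N. Pads are 22 mm wide; open, the fingers measure 114 mm over their backs; the gripper's body (76 mm by 85 mm) begins 54 mm behind the grasp point. The pads swing forward as they close: fully open they stand 13 mm farther back than shut.
Start: joints at [-76.203, 26.786, -0.665, 91.828, 0.344, 61.387, -3.226], TCP at [0.182, 0.624, 0.245] pointing down, gripper open.
Joint ranges: [-144.91, 144.91], [-17.63, 115.5], [-89.93, 88.59], [15.96, 139.68], [-74.01, 254.01], [8.47, 105.57], [-167.45, 167.45]. Speed limits (degrees/s): [147.25, 147.25, 180, 180, 180, 180, 180].

### API

Orientations are given as a 3x3 rotation matrix whose columns are the frame's x, y, z axes.
In Python, from bench import sense, grab_frame, camera_params, sign_off, search_frame, pinpoint gives the robot as it stands. The module is installed in compiled form; this text tells all that it offers.
- The arm moves only by the tool send_rows, never from a script. Its argument "rows" is a list of rows, each a list of 4 numbers: the shift along the tool's x, y, z in mm, then the turn about the tool's x in rad. In form: [[x, y, z, roll], ...]. A call has 1 to 12 rows; each row shifts and turns the commanded pose from where the row before left it, along the tool's axes as they then stand; what a row does not reach is not made up. A row lasts 1/8 s, in which the tool goes at most 62.5 mm and 10.7 degrees, less where a joint would pass 70% of its speed; a pose out of reach is approached as far as the arm can. A call is refused whole if a number of a shift passes 62.5 or a number of a turn 0.188, either way. A call with a gripper value outside its range is refused whole. "hand" is the closure, from -1 (fully open) to 1 (shut), so that 0 is half open, set as the call begins (left out, the last holds). The fingers move at their own pace and stop on an object; "newtons" is the grip in N (left out, the last holds). Time passes only in rows, so rows that do not move let the fingers close. It gives the time, the measured TCP pose, the force and the opening at its end, in the units of the state.
- sense(): the state, without advancing time (a new reading comes with each control period).
- grab_frame(name): name is "scene" or "top"; returns (picture, depth): 384x512x3 uint8, red, green, blue; 384x512 float32, m along the optical axis (not along the pixel's ray), 0 where there is no reading.
- camera_params(name): a dict with "K" (3x3 intrinsics, pixels), "k1" (the pictures are not rectified: a ray, as slopes to the right and down, at radius r is drawn at 1 + k1 r^2 times it, then the intrinsics apply), "rvec" (rotation vector, rad) and "tvec" (3), from world to camera coordinates, as OpenCV has them. Camera axes: x right, y down, z forward; pixel columns grow to the right and rows downward; lengths in m; the calibration is good to about 2 mm. A picture is of the moment at which its call begins. camera_params takes no time and is no camera call.
- sign_off(): hands the job in, once; it reports no verdict.
Trained networks look in the newest picture that a camera, given by its name, has taken for a name from the list of things; names that differ only in an ending like _2 or _b are one class to them, and where a whole thing is asked for, a point or a joint stands for the part that bears it (a point fixed in the world has none). Each returns a list of dicts, best first, with "confidence" (0 to 1); they miss things now and then, are a little off and sometimes report something else, mostly with a low value. They report only what shows in the picture. A call takes as long as a camera call.
- search_frame(label, camera): "centre" ([column, row] in pixels, amid what is visible of it).
- pinpoint(label, camera): "centre" ([column, row] in pixels: a listed point, or the origin of a listed thing).
The state is a dict: "t": time; "joint_pos": joint angles; "qd": joint speeds; "tau": joint torques, N m; "tcp_pos": TCP position; "ee_rot": TCP orientation; "contact_force": force on the tool from outside, world axes, zero at the start; "moment": the same for the moment, N m; "width": finger opening in m.
Only numpy, scipy, OpenCV 4.12 (cv2) and the standard library are available. Lean on these libraries where they do the work, as an engineer would, in place of code of your own. Each camera call takes 0.05 s, during which the arm holds its last target.

### The job

Finish the boiler sight-glass kit: bring the dome nuts in the steel kit tray up to exactly four from the cardboard bin, leaving the spare nut in the bin. Then take the long glass from the timber rack by its clear end (the frosted label end is the one with the small corner notch) and book it out: hold it under the counter scanner, label face up towards the window and square to it, the label on the window's line of sight about 13 cm away, and finish still holding it there, still, touching nothing else. Leave the short glass and the other things on the bench where they are.

Things in the scene. Friction and masses are not known exactly. Their poses are not given: they have to be found in the camera images.
- glass: the long sight glass: clear plate 130 (x) x 8 (y) x 60 mm (z), 139 g, on its long edge in one rack groove, top edge 70 mm above the bench, upper 40 mm free. Its +x end has a 10 x 10 mm notch in the top corner and is frosted for 40 mm on the +y face only: the label face. (Label towards you, notch up: notch is on your left.) Origin: centre of the lower long face; z up to the notched edge
- glass_label (a point): centre of the label, a small etched square mark on the frosted field: on the label face of the long glass, 20 mm from the frosted end and 30 mm above the lower edge; axes as the long glass
- short_glass: bystander: a shorter glass, 85 mm long, otherwise made like the long one (8 mm thick, 60 mm high, notched and frosted at one end), in the other groove. Axes as the long glass. Leave it where it is.
- rack: fixed light-timber rack 150 x 110 x 30 mm high, the same from both ends, standing at any yaw. Two grooves along its x axis, 26 mm either side of the middle, 10.5 mm wide and 20 mm deep, open at both ends; groove floor 10 mm above the bench. Origin: centre of the underside
- bin: fixed open cardboard stock bin, 200 mm (x) by 160 mm (y) outside, walls and floor 4 mm; side walls 34 mm high, +x end 50 mm, low lip 22 mm at the -x end. Origin: centre of the underside. It and the kit tray swap places from start to start.
- tray: fixed open steel kit tray, 200 mm (x) by 160 mm (y) outside, walls and floor 4 mm, 30 mm high, with a loop handle reaching 19 mm out of each x end; its nuts stand in the -x half. Origin: centre of the underside
- nut_1: brass dome nut: hexagon 28 mm across flats, 17 mm high, domed to 32 mm in all; 105 g, dome up. Origin: centre of its underside; z up; x axis square to one pair of flats (the others at 60 degree steps). Two of the five nuts start in the kit tray, three in the stock bin; which ones varies.
- nut_2: brass dome nut: hexagon 28 mm across flats, 17 mm high, domed to 32 mm in all; 105 g, dome up. Origin: centre of its underside; z up; x axis square to one pair of flats (the others at 60 degree steps). Two of the five nuts start in the kit tray, three in the stock bin; which ones varies.
- nut_3: brass dome nut: hexagon 28 mm across flats, 17 mm high, domed to 32 mm in all; 105 g, dome up. Origin: centre of its underside; z up; x axis square to one pair of flats (the others at 60 degree steps). Two of the five nuts start in the kit tray, three in the stock bin; which ones varies.
- nut_4: brass dome nut: hexagon 28 mm across flats, 17 mm high, domed to 32 mm in all; 105 g, dome up. Origin: centre of its underside; z up; x axis square to one pair of flats (the others at 60 degree steps). Two of the five nuts start in the kit tray, three in the stock bin; which ones varies.
- nut_5: brass dome nut: hexagon 28 mm across flats, 17 mm high, domed to 32 mm in all; 105 g, dome up. Origin: centre of its underside; z up; x axis square to one pair of flats (the others at 60 degree steps). Two of the five nuts start in the kit tray, three in the stock bin; which ones varies.
- scanner_head: grey head of the fixed counter scanner, 58 x 78 x 64 mm, hung 100 mm in front of a 20 mm post (round foot 110 mm across). Origin: centre of its dark window, 270 mm above the bench. z points out of the window along its line of sight: towards the robot's side and 45 degrees down; y is level, across the window. It reads labels 70 to 200 mm from the window, best at 130 mm
- coupling: bystander: black plastic pipe coupling, 74 mm across, 75 mm high, standing on end
- tin: bystander: round tin 72 mm across, 95 mm high

How it is judged (in metres and radians):
At the end, for the whole second after the job is handed in: Four nuts at rest in the tray, one in the bin. Long glass held still by its clear part (grasp over 53 mm from the frosted end), touching only the fingers; label normal within 60 deg of up, 26 deg of square to the scanner; label centre 70-200 mm from the window, within 45 mm of its axis, 100 mm up ((((x of nut_1 in the frame of bin between -0.096 and 0.096 m and y of nut_1 in the frame of bin between -0.076 and 0.076 m and z of nut_1 in the frame of bin between -0.005 and 0.03 m) and (x of nut_2 in the frame of tray between -0.096 and 0.096 m and y of nut_2 in the frame of tray between -0.076 and 0.076 m and z of nut_2 in the frame of tray between -0.005 and 0.03 m) and (x of nut_3 in the frame of tray between -0.096 and 0.096 m and y of nut_3 in the frame of tray between -0.076 and 0.076 m and z of nut_3 in the frame of tray between -0.005 and 0.03 m) and (x of nut_4 in the frame of tray between -0.096 and 0.096 m and y of nut_4 in the frame of tray between -0.076 and 0.076 m and z of nut_4 in the frame of tray between -0.005 and 0.03 m) and (x of nut_5 in the frame of tray between -0.096 and 0.096 m and y of nut_5 in the frame of tray between -0.076 and 0.076 m and z of nut_5 in the frame of tray between -0.005 and 0.03 m)) or ((x of nut_1 in the frame of tray between -0.096 and 0.096 m and y of nut_1 in the frame of tray between -0.076 and 0.076 m and z of nut_1 in the frame of tray between -0.005 and 0.03 m) and (x of nut_2 in the frame of bin between -0.096 and 0.096 m and y of nut_2 in the frame of bin between -0.076 and 0.076 m and z of nut_2 in the frame of bin between -0.005 and 0.03 m) and (x of nut_3 in the frame of tray between -0.096 and 0.096 m and y of nut_3 in the frame of tray between -0.076 and 0.076 m and z of nut_3 in the frame of tray between -0.005 and 0.03 m) and (x of nut_4 in the frame of tray between -0.096 and 0.096 m and y of nut_4 in the frame of tray between -0.076 and 0.076 m and z of nut_4 in the frame of tray between -0.005 and 0.03 m) and (x of nut_5 in the frame of tray between -0.096 and 0.096 m and y of nut_5 in the frame of tray between -0.076 and 0.076 m and z of nut_5 in the frame of tray between -0.005 and 0.03 m)) or ((x of nut_1 in the frame of tray between -0.096 and 0.096 m and y of nut_1 in the frame of tray between -0.076 and 0.076 m and z of nut_1 in the frame of tray between -0.005 and 0.03 m) and (x of nut_2 in the frame of tray between -0.096 and 0.096 m and y of nut_2 in the frame of tray between -0.076 and 0.076 m and z of nut_2 in the frame of tray between -0.005 and 0.03 m) and (x of nut_3 in the frame of bin between -0.096 and 0.096 m and y of nut_3 in the frame of bin between -0.076 and 0.076 m and z of nut_3 in the frame of bin between -0.005 and 0.03 m) and (x of nut_4 in the frame of tray between -0.096 and 0.096 m and y of nut_4 in the frame of tray between -0.076 and 0.076 m and z of nut_4 in the frame of tray between -0.005 and 0.03 m) and (x of nut_5 in the frame of tray between -0.096 and 0.096 m and y of nut_5 in the frame of tray between -0.076 and 0.076 m and z of nut_5 in the frame of tray between -0.005 and 0.03 m)) or ((x of nut_1 in the frame of tray between -0.096 and 0.096 m and y of nut_1 in the frame of tray between -0.076 and 0.076 m and z of nut_1 in the frame of tray between -0.005 and 0.03 m) and (x of nut_2 in the frame of tray between -0.096 and 0.096 m and y of nut_2 in the frame of tray between -0.076 and 0.076 m and z of nut_2 in the frame of tray between -0.005 and 0.03 m) and (x of nut_3 in the frame of tray between -0.096 and 0.096 m and y of nut_3 in the frame of tray between -0.076 and 0.076 m and z of nut_3 in the frame of tray between -0.005 and 0.03 m) and (x of nut_4 in the frame of bin between -0.096 and 0.096 m and y of nut_4 in the frame of bin between -0.076 and 0.076 m and z of nut_4 in the frame of bin between -0.005 and 0.03 m) and (x of nut_5 in the frame of tray between -0.096 and 0.096 m and y of nut_5 in the frame of tray between -0.076 and 0.076 m and z of nut_5 in the frame of tray between -0.005 and 0.03 m)) or ((x of nut_1 in the frame of tray between -0.096 and 0.096 m and y of nut_1 in the frame of tray between -0.076 and 0.076 m and z of nut_1 in the frame of tray between -0.005 and 0.03 m) and (x of nut_2 in the frame of tray between -0.096 and 0.096 m and y of nut_2 in the frame of tray between -0.076 and 0.076 m and z of nut_2 in the frame of tray between -0.005 and 0.03 m) and (x of nut_3 in the frame of tray between -0.096 and 0.096 m and y of nut_3 in the frame of tray between -0.076 and 0.076 m and z of nut_3 in the frame of tray between -0.005 and 0.03 m) and (x of nut_4 in the frame of tray between -0.096 and 0.096 m and y of nut_4 in the frame of tray between -0.076 and 0.076 m and z of nut_4 in the frame of tray between -0.005 and 0.03 m) and (x of nut_5 in the frame of bin between -0.096 and 0.096 m and y of nut_5 in the frame of bin between -0.076 and 0.076 m and z of nut_5 in the frame of bin between -0.005 and 0.03 m))) and linear speed of each of nut_1, nut_2, nut_3, nut_4, nut_5, glass below 0.03 m/s and contact force between the fingers and glass above 1 N and x of the grasp point in the frame of glass below 0.012 m and height (world z) of glass_label above 0.1 m and angle between glass's own y axis and vertical below 1.05 rad and angle between the y axis of glass and the z axis of scanner_head, either way round below 0.45 rad and z of glass_label in the frame of scanner_head between 0.07 and 0.2 m and x of glass_label in the frame of scanner_head between -0.045 and 0.045 m and y of glass_label in the frame of scanner_head between -0.045 and 0.045 m and contact force between glass and rack below 0.3 N and contact force between glass and scanner_head below 0.3 N and contact force between glass and tray below 0.3 N and contact force between glass and bin below 0.3 N and contact force between glass and short_glass below 0.3 N); the arm keeps its last pose, push and grip.
It fails at once if the short glass is moved (distance of short_glass from where it was at the start of the episode above 0.02 m).
It fails at once if the pipe coupling is moved (distance of coupling from where it was at the start of the episode above 0.025 m).
It fails at once if the tin is moved (distance of tin from where it was at the start of the episode above 0.025 m).
It also fails if it takes over 70 s, if anything falls off the work surface, if the arm or the gripper's body presses on something with over 40 N, if the wrist force passes 120 N, or if a joint passes its speed limit or range.

## Working session

There is one attempt and no reset: what is moved stays moved. The work goes in short steps, Python scripts to look and compute and a tool call to move; the robot and the scene stay as the last step left them, time stands still between calls to the robot, and variables do not carry over. Pictures are saved under pics/ and viewed, and the job is handed in when it is done.

Besides the shell and the picture viewer there is one more tool, called as name([rows], argument=value, ...), one row to a line, values as JSON. send_rows: Moves the arm, as the interface text tells. Its arguments: {"type":"object","properties":{"rows":{"type":"array"},"hand":{"type":"number"},"newtons":{"type":"number"}},"required":["rows"]}

```bash
mkdir -p pics
cat > h.py <<'E'
import numpy as np, cv2
from bench import *
def snap(n,tag):
    p,d=grab_frame(n); np.savez(f'{tag}.npz',p=p,d=d)
    cv2.imwrite(f'pics/{tag}.png',p[:,:,::-1]); return p,d
def cam(n):
    c=camera_params(n); R=cv2.Rodrigues(np.array(c['rvec'],float))[0]; return np.array(c['K'],float),float(c['k1']),R,np.array(c['tvec'],float).ravel()
def rays(n,uv):
    K,k1,R,t=cam(n); uv=np.atleast_2d(np.array(uv,float))
    x=cv2.undistortPoints(uv[:,None,:],K,np.array([k1,0,0,0.])).reshape(-1,2)
    return np.c_[x,np.ones(len(x))],R,t
def todepth(n,uv,z):
    r,R,t=rays(n,uv); return (r*np.array(z).reshape(-1,1)-t)@R
def toplane(n,uv,h):
    r,R,t=rays(n,uv); o=-R.T@t; d=r@R; s=(h-o[2])/d[:,2]; return o+d*s[:,None]
def proj(n,P):
    K,k1,R,t=cam(n); 
    return cv2.projectPoints(np.atleast_2d(np.array(P,float)),cv2.Rodrigues(R)[0],t,K,np.array([k1,0,0,0.]))[0].reshape(-1,2)
def cloud(n,d):
    v,u=np.mgrid[0:384,0:512]; P=todepth(n,np.c_[u.ravel(),v.ravel()],d.ravel()); P[d.ravel()==0]=np.nan; return P.reshape(384,512,3)
E
python3 - <<'E'
from h import *
s=sense(); print({k:np.round(v,3).tolist() for k,v in s.items()})
for n in('scene','top'):
    p,d=snap(n,n+'0'); c=camera_params(n); print(c); K,k,R,t=cam(n); print(-R.T@t, (d==0).mean())
E
```

```text
{'t': 0.0, 'joint_pos': [-76.204, 26.836, -0.664, 91.882, 0.342, 61.386, -3.228], 'qd': [0.024, 0.008, -0.036, -0.049, 0.01, 0.112, 0.062], 'tau': [0.0, -53.239, 0.021, -25.13, 0.011, 0.008, 0.0], 'tcp_pos': [0.182, 0.623, 0.244], 'ee_rot': [[-0.0, -0.96, 0.28], [-0.002, 0.28, 0.96], [-1.0, -0.0, -0.002]], 'contact_force': [-0.589, -0.329, 0.242], 'moment': [-0.013, 0.012, 0.025], 'width': 0.085}
{'K': array([[358.34073268,   0.        , 254.33408342],
       [  0.        , 358.34073268, 190.07552118],
       [  0.        ,   0.        ,   1.        ]]), 'k1': -0.09361771148391121, 'rvec': array([ 2.38564983,  0.78647132, -0.27963056]), 'tvec': array([-0.47892167, -0.17476484,  1.39518383])}
[ 0.98108259 -0.49749668  0.99820871] 0.00390625
{'K': array([[420.61602482,   0.        , 252.83097738],
       [  0.        , 420.61602482, 187.95277229],
       [  0.        ,   0.        ,   1.        ]]), 'k1': 0.02014907038362702, 'rvec': array([ 2.19350054, -2.17975406,  0.0102038 ]), 'tvec': array([0.0018241 , 0.59241199, 1.25304329])}
[ 0.54262452 -0.03269576  1.27497545] 0.004221598307291667
```

View pics/scene0.png

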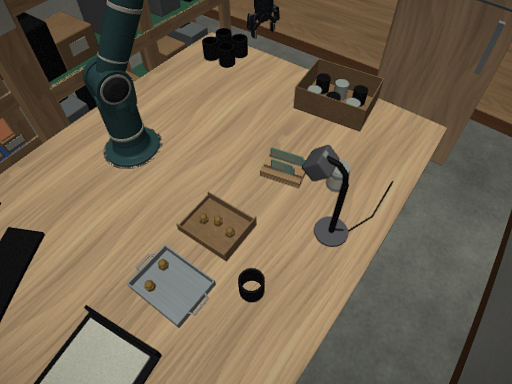

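View pics/top0.png

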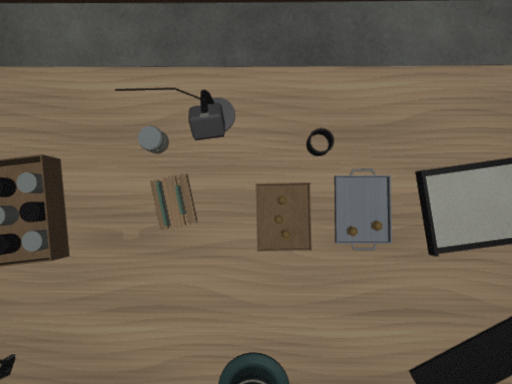

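Run:
```python
from h import *
for n in('scene','top'):
  for l in('nut_1','glass','glass_label','short_glass','rack','scanner_head','tin','coupling','bin','tray'):
    r=pinpoint(l,n); print(n,l,[(np.round(x['centre'],1).tolist(),round(x['confidence'],2)) for x in r][:7])
print(sense()['t'])
```

```text
scene nut_1 [([216.3, 224.7], 0.61), ([158.2, 263.0], 0.56), ([231.4, 229.9], 0.5), ([201.9, 218.7], 0.47), ([147.6, 286.7], 0.4)]
scene glass [([285.2, 165.7], 0.87)]
scene glass_label [([297.1, 164.9], 0.79)]
scene short_glass [([283.4, 176.5], 0.68)]
scene rack [([282.8, 169.3], 0.69)]
scene scanner_head [([312.4, 164.4], 0.7)]
scene tin [([333.6, 183.1], 0.81), ([285.6, 170.1], 0.73)]
scene coupling [([253.3, 289.1], 0.85), ([231.2, 230.7], 0.65)]
scene bin [([215.7, 224.8], 0.8)]
scene tray [([171.1, 288.8], 0.94)]
top nut_1 [([351.1, 234.4], 0.64), ([283.2, 199.4], 0.56), ([277.8, 216.4], 0.51), ([378.9, 220.0], 0.44), ([282.2, 233.3], 0.41)]
top glass [([163.8, 205.5], 0.64)]
top glass_label [([160.2, 189.7], 0.62)]
top short_glass [([178.1, 202.8], 0.53)]
top rack [([175.6, 200.6], 0.68)]
top scanner_head [([282.6, 216.4], 0.23)]
top tin [([160.0, 140.8], 0.65)]
top coupling [([318.6, 146.3], 0.54)]
top bin [([282.8, 214.4], 0.86)]
top tray [([360.2, 211.0], 0.62)]
1.1
```

Run:
```python
from h import *
t=cv2.imread('pics/top0.png'); s=cv2.imread('pics/scene0.png')
a=cv2.resize(t[165:240,140:210],None,fx=8,fy=8,interpolation=cv2.INTER_CUBIC)
b=cv2.resize(s[140:195,250:350],None,fx=7.5,fy=7.5,interpolation=cv2.INTER_CUBIC)
cv2.imwrite('pics/rt.png',a); cv2.imwrite('pics/rs.png',b)
c=cv2.resize(t[160:260,250:400],None,fx=5,fy=5,interpolation=cv2.INTER_CUBIC); cv2.imwrite('pics/bt.png',c)
d=np.load('top0.npz')['d']; P=cloud('top',d)
for nm,uv,h in[('nut',(351.1,234.4),.004),('nut',(283.2,199.4),.004),('nut',(277.8,216.4),.004),('nut',(378.9,220),.004),('nut',(282.2,233.3),.004),('glass',(163.8,205.5),.01),('lab',(160.2,189.7),.04),('short',(178.1,202.8),.01),('rack',(175.6,200.6),0),('tin',(160,140.8),0),('coup',(318.6,146.3),0),('bin',(282.8,214.4),0),('tray',(360.2,211),0)]:
  print(nm,toplane('top',uv,h).round(4)[0])
print('scene')
for nm,uv,h in[('nut',(158.2,263),.004),('nut',(216.3,224.7),.004),('nut',(231.4,229.9),.004),('nut',(201.9,218.7),.004),('nut',(147.6,286.7),.004),('glass',(285.2,165.7),.01),('lab',(297.1,164.9),.04),('short',(283.4,176.5),.01),('rack',(282.8,169.3),0),('tin',(333.6,183.1),0),('coup',(253.3,289.1),0),('bin',(215.7,224.8),0),('tray',(171.1,288.8),0),('scan',(312.4,164.4),.27)]:
  print(nm,toplane('scene',uv,h).round(4)[0])
np.save('Pt.npy',P); np.save('Ps.npy',cloud('scene',np.load('scene0.npz')['d']))
print(P[100:145:4,185:235:5,2].round(3))
```

```text
nut [ 0.4555 -0.2889  0.004 ]
nut [ 0.5587 -0.0861  0.004 ]
nut [ 0.5074 -0.07    0.004 ]
nut [ 0.4991 -0.3712  0.004 ]
nut [ 0.4568 -0.0835  0.004 ]
glass [0.5378 0.2745 0.01  ]
lab [0.5845 0.2786 0.04  ]
short [0.5463 0.2312 0.01  ]
rack [0.553 0.241 0.   ]
tin [0.7359 0.2916 0.    ]
coup [ 0.7203 -0.1926  0.    ]
bin [ 0.5134 -0.0852  0.    ]
tray [ 0.5255 -0.317   0.    ]
scene
nut [ 0.45   -0.2944  0.004 ]
nut [ 0.5043 -0.0827  0.004 ]
nut [ 0.5564 -0.0688  0.004 ]
nut [ 0.4509 -0.0933  0.004 ]
nut [ 0.4799 -0.3679  0.004 ]
glass [0.5464 0.2575 0.01  ]
lab [0.5916 0.2628 0.04  ]
short [0.5696 0.2111 0.01  ]
rack [0.5446 0.2454 0.    ]
tin [0.7268 0.2989 0.    ]
coup [ 0.7319 -0.1857  0.    ]
bin [ 0.5011 -0.0825 -0.    ]
tray [ 0.5384 -0.3295  0.    ]
scan [0.7176 0.1064 0.27  ]
[[-0.001  0.003  0.     0.316  0.318  0.208  0.008  0.013  0.013  0.004]
 [-0.003 -0.002  0.002  0.315  0.322  0.303  0.302  0.301  0.01   0.012]
 [-0.002  0.302  0.304  0.309  0.323  0.312  0.317  0.313  0.011  0.015]
 [ 0.004  0.315  0.32   0.322  0.328  0.324  0.326  0.324  0.016  0.012]
 [-0.     0.331  0.33   0.337  0.334  0.329  0.333  0.331  0.013  0.011]
 [ 0.001  0.329  0.331  0.328  0.328  0.326  0.325  0.32   0.013  0.015]
 [ 0.     0.321  0.325  0.324  0.32   0.32   0.32   0.318  0.009  0.014]
 [ 0.003  0.308  0.316  0.311  0.314  0.314  0.312  0.308  0.008  0.006]
 [ 0.004 -0.003  0.308  0.306  0.306  0.303  0.304  0.3   -0.002  0.005]
 [-0.002 -0.     0.297  0.298  0.297  0.295  0.29   0.289  0.001  0.002]
 [-0.     0.    -0.003 -0.001  0.    -0.005 -0.003  0.002  0.002  0.002]
 [ 0.001  0.001 -0.    -0.002 -0.001 -0.001 -0.003  0.001 -0.002 -0.   ]]
```

View pics/rt.png

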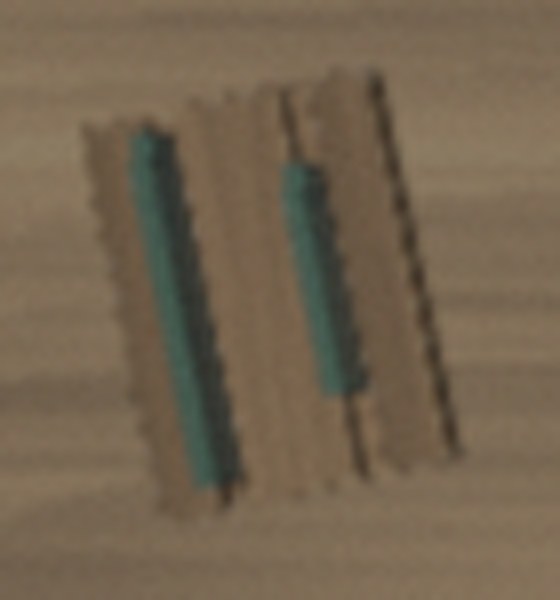

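View pics/rs.png

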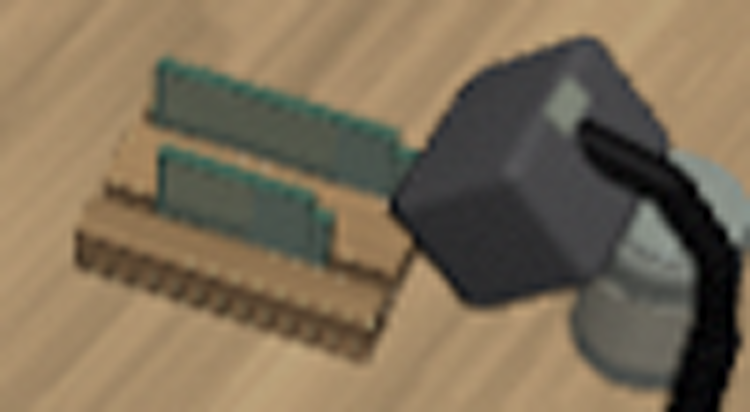

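View pics/bt.png

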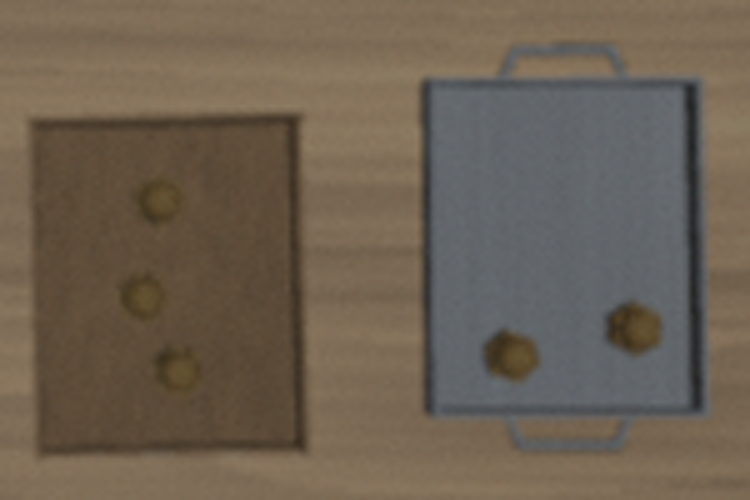

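Run:
```python
from h import *
from scipy import ndimage as ni
for n,f in(('top','top0'),('scene','scene0')):
    z=np.load(f+'.npz'); p=z['p'].astype(int); P=cloud(n,z['d'])
    hsv=cv2.cvtColor(z['p'],cv2.COLOR_RGB2HSV)
    m=(P[...,2]>.017)&(P[...,2]<.05)&(P[...,0]>.41)&(P[...,0]<.62)&(((P[...,1]>-.15)&(P[...,1]<-.02))|((P[...,1]>-.385)&(P[...,1]<-.25)))
    # brass: strong saturation
    sat=hsv[...,1]; 
    mm=m&(sat>110) if n=='top' else m&(sat>105)
    L,k=ni.label(mm)
    for i in range(1,k+1):
        q=L==i
        if q.sum()<12: continue
        c=np.argwhere(q).mean(0)[::-1]; print(n,q.sum(),c.round(1),'cloudmean',P[q].mean(0).round(4),'topmax',P[q][:,2].max().round(3),'planez.018',toplane(n,c,.018)[0].round(4))
    # all walls: bin/tray
    for nm,ylo,yhi in(('bin',-.19,.02),('tray',-.42,-.21)):
        w=(P[...,2]>.015)&(P[...,2]<.06)&(P[...,0]>.38)&(P[...,0]<.66)&(P[...,1]>ylo)&(P[...,1]<yhi)
        Q=P[w]; r=cv2.minAreaRect(Q[:,:2].astype(np.float32)); print(n,nm,r)
```

```text
top 70 [281.2 199.5] cloudmean [ 0.5581 -0.0791  0.0293] topmax 0.041 planez.018 [ 0.5582 -0.0796  0.018 ]
top 69 [278.1 218.9] cloudmean [ 0.5009 -0.0703  0.0297] topmax 0.04 planez.018 [ 0.5005 -0.0707  0.018 ]
top 56 [376.7 225.2] cloudmean [ 0.4849 -0.3576  0.0304] topmax 0.039 planez.018 [ 0.4843 -0.3609  0.018 ]
top 57 [351.8 230.8] cloudmean [ 0.4678 -0.2854  0.0312] topmax 0.04 planez.018 [ 0.467  -0.2881  0.018 ]
top 74 [285.1 233.8] cloudmean [ 0.4572 -0.0911  0.0295] topmax 0.038 planez.018 [ 0.4564 -0.0916  0.018 ]
top bin ((0.5073190927505493, -0.08427751809358597), (0.2029138058423996, 0.1600102186203003), 1.4107555150985718)
top tray ((0.5322468280792236, -0.3190678060054779), (0.23568974435329437, 0.16423793137073517), 0.865439772605896)
scene 23 [185.5 217.3] cloudmean [ 0.4128 -0.128   0.0206] topmax 0.024 planez.018 [ 0.4112 -0.1271  0.018 ]
scene 53 [203.  217.4] cloudmean [ 0.4624 -0.0966  0.0266] topmax 0.037 planez.018 [ 0.4578 -0.0931  0.018 ]
scene 53 [217.5 219.7] cloudmean [ 0.5064 -0.0759  0.0276] topmax 0.038 planez.018 [ 0.5017 -0.0718  0.018 ]
scene 170 [240.7 236.8] cloudmean [ 0.6089 -0.0845  0.0365] topmax 0.05 planez.018 [ 0.6017 -0.0772  0.018 ]
scene 55 [229.3 230.7] cloudmean [ 0.5631 -0.0852  0.0277] topmax 0.036 planez.018 [ 0.5589 -0.081   0.018 ]
scene 75 [162.4 263.6] cloudmean [ 0.4742 -0.293   0.0276] topmax 0.038 planez.018 [ 0.4692 -0.291   0.018 ]
scene 67 [149.  284.7] cloudmean [ 0.4905 -0.3642  0.0276] topmax 0.037 planez.018 [ 0.4856 -0.3628  0.018 ]
scene bin ((0.5094350576400757, -0.08612099289894104), (0.2044728696346283, 0.16202983260154724), 1.5790057182312012)
scene tray ((0.5353431701660156, -0.3203926086425781), (0.23870080709457397, 0.16197648644447327), 0.9248175621032715)
```

Run:
```python
from h import *
t=cv2.imread('pics/top0.png'); s=cv2.imread('pics/scene0.png')
o=[]
for im,cs in((t,[(281,199),(278,219),(285,234)]),(s,[(229,230),(217,220),(203,217)])):
    o.append(np.hstack([cv2.convertScaleAbs(cv2.resize(im[y-9:y+9,x-9:x+9],(250,250),interpolation=cv2.INTER_LANCZOS4),alpha=1.7) for x,y in cs]))
cv2.imwrite('pics/n.png',np.vstack(o))
```

```text
(no output)
```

View pics/n.png

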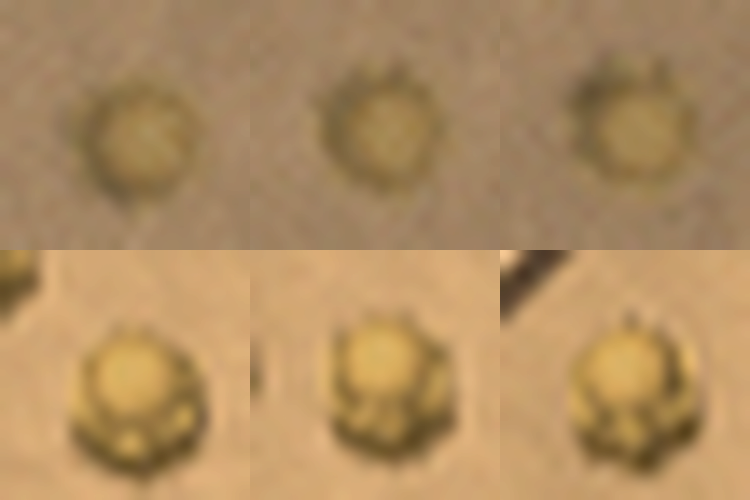

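send_rows([
  [0,0,0,-0.142],
  [0,0,0,-0.142],
  [0,-29,-54,0],
  [0,-29,-54,0],
  [0,-29,-54,0],
  [0,-29,-54,0],
  [0,-29,-54,0],
  [0,-29,-54,0],
  [0,-29,-54,0],
  [0,-29,-54,0],
  [0,-29,-54,0],
  [0,-29,-54,0],
], hand=-0.2, newtons=60)

```text
t: 2.6
tcp_pos: [0.473, 0.0823, 0.2458]
ee_rot: [[0.001, -1.0, -0.0], [0.001, -0.0, 1.0], [-1.0, -0.001, 0.001]]
contact_force: [0.3, 0.1, -0.5]
width: 0.0512
```

send_rows([
  [0,-29,-54,0],
  [0,-29,-54,0],
  [20,-28,-54,0],
  [50,0,0,0],
  [50,0,0,0],
  [50,0,0,0],
  [35,0,0,0],
  [18,0,0,0],
])

```text
t: 3.6
tcp_pos: [0.5566, -0.0766, 0.0209]
ee_rot: [[-0.003, -1.0, -0.0], [0.0, -0.0, 1.0], [-1.0, 0.003, 0.0]]
contact_force: [-0.0, 0.8, 0.3]
width: 0.0512
```

Run:
```python
from h import *
a,_=snap('scene','s1'); b,_=snap('top','t1')
cv2.imwrite('pics/c1.png',np.hstack([cv2.resize(a[150:300,140:290,::-1],(400,400)),cv2.resize(b[170:260,240:330,::-1],(400,400))]))
print(sense()['tcp_pos'])
```

```text
[ 0.55658552 -0.07660163  0.0214151 ]
```

View pics/c1.png

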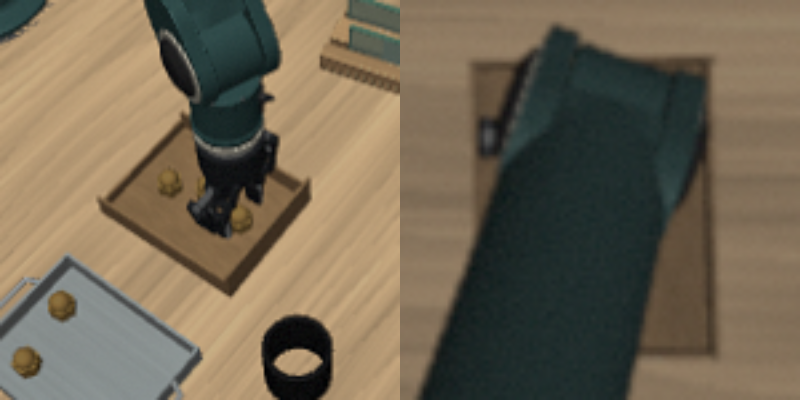

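send_rows([
  [0,0,0,0],
  [0,0,0,0],
  [0,0,0,0],
  [0,0,0,0],
], hand=1, newtons=60)

```text
t: 4.2
tcp_pos: [0.5588, -0.0768, 0.0245]
ee_rot: [[0.003, -1.0, -0.0], [-0.0, -0.0, 1.0], [-1.0, -0.003, -0.0]]
contact_force: [-0.0, -0.9, 7.4]
width: 0.026
```

send_rows([
  [-20,0,0,0],
  [-50,0,0,0],
  [-30,0,0,0],
])

```text
t: 4.58
tcp_pos: [0.5583, -0.0768, 0.1261]
ee_rot: [[0.003, -1.0, 0.0], [-0.0, 0.0, 1.0], [-1.0, -0.003, -0.0]]
contact_force: [0.3, 0.1, -1.7]
width: 0.0259
```

Run:
```python
from h import *
a,_=snap('scene','s2')
cv2.imwrite('pics/c2.png',cv2.resize(a[130:290,140:300,::-1],(600,600),interpolation=cv2.INTER_CUBIC))
s=sense();print(s['tcp_pos'],s['width'],s['contact_force'])
```

```text
[ 0.56030574 -0.07706712  0.12945899] 0.026285318857364577 [0.23811242 0.15397453 1.59751264]
```

View pics/c2.png

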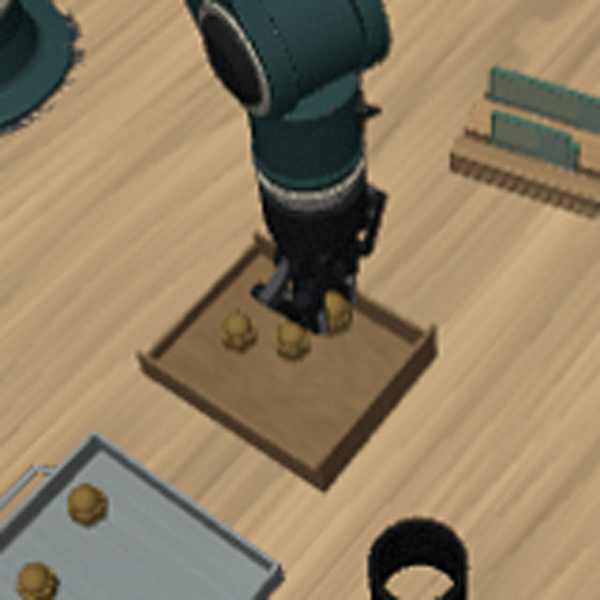

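send_rows([
  [0,-9,-60,0],
  [0,-9,-60,0],
  [0,-9,-60,0],
  [0,-9,-61,0],
  [45,0,0,0],
  [40,0,0,0],
  [14,0,0,0],
  [0,0,0,0],
])

```text
t: 5.62
tcp_pos: [0.5938, -0.3178, 0.0251]
ee_rot: [[0.001, -1.0, -0.0], [-0.0, -0.0, 1.0], [-1.0, -0.001, -0.0]]
contact_force: [0.1, -0.1, -0.4]
width: 0.0258
```

send_rows([
  [0,0,0,0],
  [0,0,0,0],
  [0,0,0,0],
  [-40,0,0,0],
  [-60,0,0,0],
], hand=-0.2)

```text
t: 6.25
tcp_pos: [0.5922, -0.3169, 0.1229]
ee_rot: [[-0.004, -1.0, -0.0], [0.002, -0.0, 1.0], [-1.0, 0.004, 0.002]]
contact_force: [0.5, -0.6, 0.3]
width: 0.0513
```

Run:
```python
from h import *
a,_=snap('scene','s3')
cv2.imwrite('pics/c3.png',cv2.resize(a[180:330,120:270,::-1],(600,600),interpolation=cv2.INTER_CUBIC))
s=sense();print(s['tcp_pos'],s['width'],s['contact_force'])
```

```text
[ 0.59695346 -0.31994243  0.13327202] 0.051431724799363664 [ 2.08256355 -1.55709241  6.2853566 ]
```

View pics/c3.png

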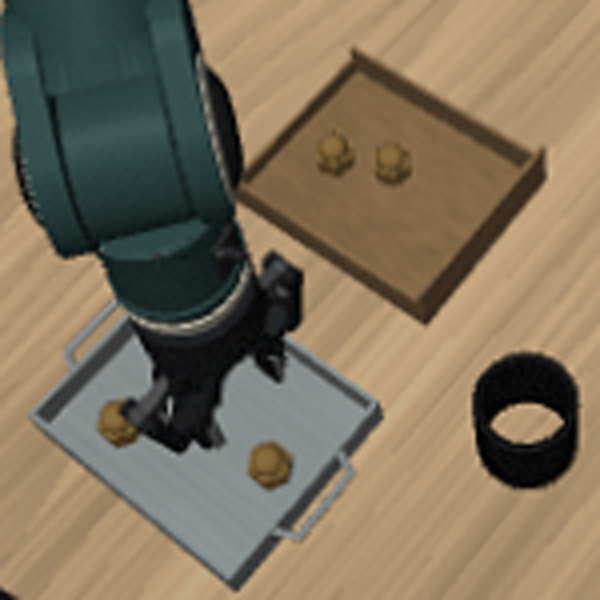

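send_rows([
  [0,23,61,0],
  [0,23,61,0],
  [0,23,62,0],
  [0,24,62,0],
  [50,0,0,0],
  [40,0,0,0],
  [16,0,0,0],
])

```text
t: 7.18
tcp_pos: [0.5092, -0.0785, 0.021]
ee_rot: [[0.005, -1.0, -0.003], [0.008, -0.003, 1.0], [-1.0, -0.006, 0.007]]
contact_force: [1.1, 1.9, 1.8]
width: 0.0513
```

send_rows([
  [0,0,0,0],
  [0,0,0,0],
  [0,0,0,0],
  [0,0,0,0],
], hand=1)

```text
t: 7.68
tcp_pos: [0.5055, -0.084, 0.0182]
ee_rot: [[0.001, -1.0, 0.0], [-0.0, 0.0, 1.0], [-1.0, -0.001, -0.0]]
contact_force: [-0.2, 0.1, 5.9]
width: 0.026
```

send_rows([
  [-20,0,0,0],
  [-50,0,0,0],
  [-30,0,0,0],
])

```text
t: 8.05
tcp_pos: [0.5051, -0.0843, 0.1192]
ee_rot: [[0.001, -1.0, 0.0], [-0.001, 0.0, 1.0], [-1.0, -0.001, -0.001]]
contact_force: [-0.2, 0.2, -2.4]
width: 0.0265
```

send_rows([
  [0,-10,-60,0],
  [0,-10,-60,0],
  [0,-10,-60,0],
  [0,-10,-60,0],
  [0,0,0,0],
  [50,0,0,0],
  [35,0,0,0],
  [14,0,0,0],
  [0,0,0,0],
])

```text
t: 9.18
tcp_pos: [0.545, -0.3236, 0.0192]
ee_rot: [[-0.0, -1.0, -0.0], [0.0, -0.0, 1.0], [-1.0, 0.0, 0.0]]
contact_force: [-0.2, 0.0, -0.7]
width: 0.0266
```

Release, rise to a clear height, then look while measuring the rack and scanner properly.

send_rows([
  [0,0,0,0],
  [0,0,0,0],
  [0,0,0,0],
  [-40,0,0,0],
  [-60,0,0,0],
  [-60,0,0,0],
  [-40,0,0,0],
  [0,0,0,0],
], hand=-0.2)

```text
t: 10.18
tcp_pos: [0.5469, -0.325, 0.223]
ee_rot: [[0.007, -1.0, 0.0], [-0.003, -0.0, 1.0], [-1.0, -0.007, -0.003]]
contact_force: [-0.7, -0.2, 0.1]
width: 0.051
```

Run:
```python
from h import *
a,_=snap('scene','s4')
cv2.imwrite('pics/c4.png',cv2.resize(a[180:330,120:270,::-1],(500,500),interpolation=cv2.INTER_CUBIC))
s=sense();print(s['tcp_pos'],s['width'],s['joint_pos'])
# long glass top edge & rack from initial frames
for n in('top','scene'):
    z=np.load(n+'0.npz'); P=cloud(n,z['d']); 
    box=(P[...,0]>.44)&(P[...,0]<.66)&(P[...,1]>.16)&(P[...,1]<.33)
    g=box&(P[...,2]>.05)&(P[...,2]<.09)
    Q=P[g]; print(n,len(Q))
    # rack top
    r=box&(P[...,2]>.02)&(P[...,2]<.04); print('rack',cv2.minAreaRect(P[r][:,:2].astype(np.float32)))
    mid=None
    from scipy import ndimage as ni
    L,k=ni.label(g)
    for i in range(1,k+1):
        q=P[L==i]
        if len(q)<15: continue
        print(' comp',len(q),q.mean(0).round(4),'zmax',q[:,2].max().round(3),cv2.minAreaRect(q[:,:2].astype(np.float32)))
# scanner head points
from numpy.linalg import svd
for n in('top','scene'):
    z=np.load(n+'0.npz'); P=cloud(n,z['d'])
    h=(P[...,2]>.2)&(P[...,2]<.36)&(P[...,0]>.6)&(P[...,0]<.9)&(P[...,1]>-.05)&(P[...,1]<.25)
    np.save(n+'_head.npy',P[h]); q=P[h]; print(n,h.sum(),q.min(0).round(3),q.max(0).round(3),np.argwhere(h).min(0),np.argwhere(h).max(0))
```

```text
[ 0.54573884 -0.32410633  0.22049834] 0.051096202634907016 [ 10.27636731  27.53448653  23.67495975  96.8747102  -12.68969526
  58.04917745 128.29327098]
top 319
rack ((0.5508830547332764, 0.2439609169960022), (0.15227347612380981, 0.11115854978561401), 12.920367240905762)
 comp 201 [0.5455 0.268  0.0666] zmax 0.078 ((0.5460273027420044, 0.2691873013973236), (0.1306568831205368, 0.009344249963760376), 12.855918884277344)
 comp 118 [0.5563 0.2173 0.0677] zmax 0.079 ((0.557269811630249, 0.2182305008172989), (0.08459819108247757, 0.009716538712382317), 12.410265922546387)
scene 313
rack ((0.5545820593833923, 0.2354266345500946), (0.15124911069869995, 0.10233861953020096), 12.390213012695312)
 comp 187 [0.5477 0.2645 0.0623] zmax 0.073 ((0.5476517081260681, 0.2659487724304199), (0.13006335496902466, 0.014179126359522343), 13.677806854248047)
 comp 126 [0.5584 0.2137 0.062 ] zmax 0.074 ((0.5592026114463806, 0.2150745987892151), (0.08631078153848648, 0.013230540789663792), 14.473795890808105)
top 1296 [0.696 0.065 0.2  ] [0.823 0.147 0.338] [ 89 188] [139 224]
scene 1153 [0.698 0.062 0.2  ] [0.826 0.146 0.336] [145 302] [198 348]
```

View pics/c4.png

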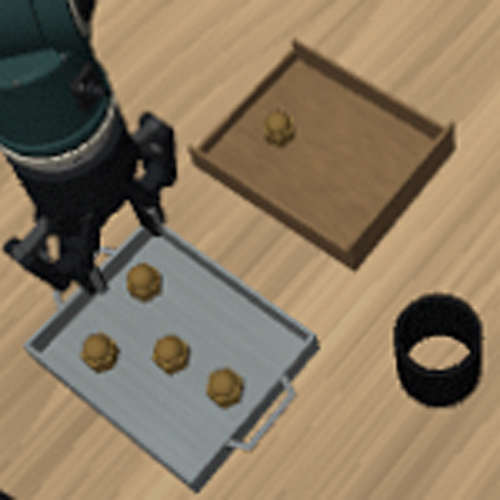

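```bash
cat > sc.py <<'E'
from h import *
from scipy.optimize import least_squares
def frame(yaw):
    # z: toward -x rotated by yaw, 45 down ; y level
    f=np.array([-np.cos(yaw),-np.sin(yaw),0]); z=(f+[0,0,-1])/np.sqrt(2); y=np.cross([0,0,1],f); x=np.cross(y,z); return np.c_[x,y,z]
for n in('top','scene'):
    q=np.load(n+'_head.npy'); q=q[(q[:,2]>.25)]
    for dims in((.058,.078,.064),(.064,.078,.058)):
        half=np.array(dims)/2
        def res(p):
            R=frame(p[2]); o=np.array([p[0],p[1],.27+p[3]]); c=o-R[:,2]*half[2]
            l=np.abs((q-c)@R)-half
            out=np.linalg.norm(np.maximum(l,0),axis=1); ins=np.minimum(l.max(1),0)
            return np.clip(out+ins,-.01,.012)
        best=min((least_squares(res,[.7,.105,y0,0],loss='soft_l1',f_scale=.003) for y0 in(-.5,-.2,0,.2,.5)),key=lambda r:r.cost)
        print(n,dims,best.x.round(4),np.degrees(best.x[2]).round(1),best.cost, np.abs(best.fun).mean())
E
python3 sc.py
python3 - <<'E'
import cv2
a=cv2.imread('pics/top0.png')[85:150,175:245]; cv2.imwrite('pics/hd.png',cv2.resize(a,(600,557),interpolation=cv2.INTER_CUBIC))
E
```

```text
top (0.058, 0.078, 0.064) [7.173e-01 1.052e-01 1.312e-01 1.000e-04] 7.5 0.004761188884082947 0.0023122873613586
top (0.064, 0.078, 0.058) [0.7233 0.106  0.1304 0.002 ] 7.5 0.004909991368842888 0.0023545187227089976
scene (0.058, 0.078, 0.064) [ 0.7182  0.1027  0.1545 -0.0016] 8.9 0.006131666065088084 0.0030792875622763422
scene (0.064, 0.078, 0.058) [7.243e-01 1.036e-01 1.496e-01 4.000e-04] 8.6 0.006215064565294825 0.003107062002532515
```

View pics/hd.png

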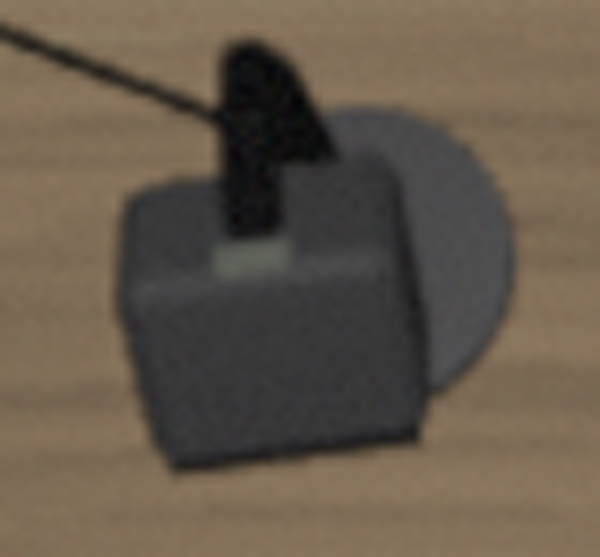

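send_rows([
  [0,-60,0,0],
  [0,-60,0,0],
  [0,-60,0,0],
  [0,-60,0,0],
  [0,-60,0,0],
  [0,-60,0,0],
  [0,0,0,0],
])

```text
t: 11.1
tcp_pos: [0.8883, -0.3254, 0.2094]
ee_rot: [[-0.007, -1.0, 0.001], [0.002, 0.001, 1.0], [-1.0, 0.007, 0.002]]
contact_force: [-0.9, -0.7, -2.1]
width: 0.051
```

Run:
```python
from h import *
s=sense();print(s['tcp_pos'],np.hypot(*s['tcp_pos'][:2]),s['joint_pos'],s['t']); print(np.round(s['ee_rot'],4))
```

```text
[ 0.88833557 -0.32539425  0.20940836] 0.9460557662147231 [ 13.22894106  66.25867013  22.43884682  26.54538    -20.43295017
  89.37267149 113.00501098] 11.1
[[-6.6e-03 -1.0e+00  8.0e-04]
 [ 2.4e-03  8.0e-04  1.0e+00]
 [-1.0e+00  6.6e-03  2.4e-03]]
```

send_rows([
  [0,-40,0,0],
  [0,-40,0,0],
  [0,0,0,0],
])

```text
t: 11.48
tcp_pos: [0.9044, -0.3435, 0.2196]
ee_rot: [[0.022, -0.998, 0.052], [-0.007, 0.052, 0.999], [-1.0, -0.022, -0.006]]
contact_force: [0.3, -0.2, -0.3]
width: 0.0511
```

Run:
```python
from h import *
s=sense();print(s['tcp_pos'],np.hypot(*s['tcp_pos'][:2]),s['joint_pos'],s['t']); print(np.round(s['ee_rot'],4))
```

```text
[ 0.90436157 -0.34345551  0.21956406] 0.9673838628254625 [ 11.46987058  72.30118356  54.39461963  18.87244605 -51.37500472
  94.91609479 113.8057731 ] 11.475
[[ 0.0217 -0.9984  0.0521]
 [-0.0072  0.052   0.9986]
 [-0.9997 -0.0221 -0.0061]]
```

send_rows([
  [0,50,0,0],
  [0,50,0,0],
  [0,0,0,0],
])

```text
t: 11.85
tcp_pos: [0.8178, -0.3369, 0.2155]
ee_rot: [[0.017, -0.998, 0.059], [0.008, 0.059, 0.998], [-1.0, -0.017, 0.009]]
contact_force: [0.6, -0.4, 0.0]
width: 0.0512
```

Run:
```python
from h import *
s=sense();print(s['tcp_pos'],np.hypot(*s['tcp_pos'][:2]),s['joint_pos'],s['t']); print(np.round(s['ee_rot'],4))
```

```text
[ 0.81777244 -0.33692203  0.21551514] 0.8844592790150816 [  0.18939292  61.49039413  55.64262044  51.48182289 -47.76267162
  84.35032018 127.35998564] 11.85
[[ 0.0173 -0.9981  0.0585]
 [ 0.0082  0.0587  0.9982]
 [-0.9998 -0.0167  0.0092]]
```

```bash
cat >> h.py <<'E'
from scipy.spatial.transform import Rotation as Ro
def plan(target,roll=0):
    s=sense(); R=np.array(s['ee_rot']); p=np.array(s['tcp_pos']); R2=R@Ro.from_rotvec([roll,0,0]).as_matrix()
    d=np.array(target)-p; print('t',round(s['t'],2),'p',p.round(4),'after roll: tool shift mm',(R2.T@d*1e3).round(1),'norm',round(np.linalg.norm(d)*1e3)); print(R.round(3)); print('j',np.round(s['joint_pos'],1),'w',s['width'])
    return R2
E
python3 - <<'E'
from h import *
print(plan([.5,-.3369,.2155],-.282)); plan([.5124,.2587,.2],-.282)
E
```

```text
t 11.85 p [ 0.8178 -0.3369  0.2155] after roll: tool shift mm [ -5.5 309.8  70.4] norm 318
[[ 0.017 -0.998  0.059]
 [ 0.008  0.059  0.998]
 [-1.    -0.017  0.009]]
j [  0.2  61.5  55.6  51.5 -47.8  84.4 127.4] w 0.05117578700461219
[[ 0.01726016 -0.97499674 -0.22154785]
 [ 0.00824617 -0.22143451  0.97514038]
 [-0.99981703 -0.018658    0.004218  ]]
t 11.85 p [ 0.8178 -0.3369  0.2155] after roll: tool shift mm [ 15.2 166.1 648.4] norm 670
[[ 0.017 -0.998  0.059]
 [ 0.008  0.059  0.998]
 [-1.    -0.017  0.009]]
j [  0.2  61.5  55.6  51.5 -47.8  84.4 127.4] w 0.05117578700461219
```

send_rows([
  [0,50,0,-0.141],
  [0,50,0,-0.141],
  [0,40,30,0],
  [0,26,50,0],
  [0,0,58,0],
  [0,0,58,0],
  [0,0,58,0],
  [0,0,58,0],
  [0,0,58,0],
  [0,0,58,0],
  [0,0,58,0],
  [0,0,58,0],
], hand=0.2, newtons=80)

```text
t: 13.35
tcp_pos: [0.5338, 0.1789, 0.2096]
ee_rot: [[0.023, -0.97, -0.24], [-0.001, -0.24, 0.971], [-1.0, -0.022, -0.006]]
contact_force: [0.2, -0.3, 0.7]
width: 0.034
```

Run:
```python
from h import *
plan([.5124,.2587,.12])
```

```text
t 13.35 p [0.5338 0.1789 0.2096] after roll: tool shift mm [89.1  3.5 83.1] norm 122
[[ 0.023 -0.97  -0.24 ]
 [-0.001 -0.24   0.971]
 [-1.    -0.022 -0.006]]
j [-71.6  35.   68.5 110.  -37.7  60.2 116.8] w 0.03398905150623546
```

send_rows([
  [0,0,42,0.019],
  [0,3,41,0],
  [60,0,0,0],
  [20,0,0,0],
  [0,0,0,0],
])

```text
t: 13.98
tcp_pos: [0.5161, 0.2546, 0.1293]
ee_rot: [[0.024, -0.976, -0.214], [-0.002, -0.214, 0.977], [-1.0, -0.023, -0.007]]
contact_force: [0.6, -0.3, 0.6]
width: 0.0342
```

Run:
```python
from h import *
plan([.5124,.2587,.05])
b,_=snap('top','t5');a,_=snap('scene','s5')
cv2.imwrite('pics/c5.png',np.hstack([cv2.resize(a[100:220,210:330,::-1],(400,400),interpolation=cv2.INTER_CUBIC),cv2.resize(b[160:260,130:230,::-1],(400,400),interpolation=cv2.INTER_CUBIC)]))
```

```text
t 13.97 p [0.5161 0.2546 0.1293] after roll: tool shift mm [79.2  4.6  5.4] norm 80
[[ 0.024 -0.976 -0.214]
 [-0.002 -0.214  0.977]
 [-1.    -0.023 -0.007]]
j [-74.1  42.2  62.  111.2 -45.9  54.4 112.7] w 0.03418425267880353
```

View pics/c5.png

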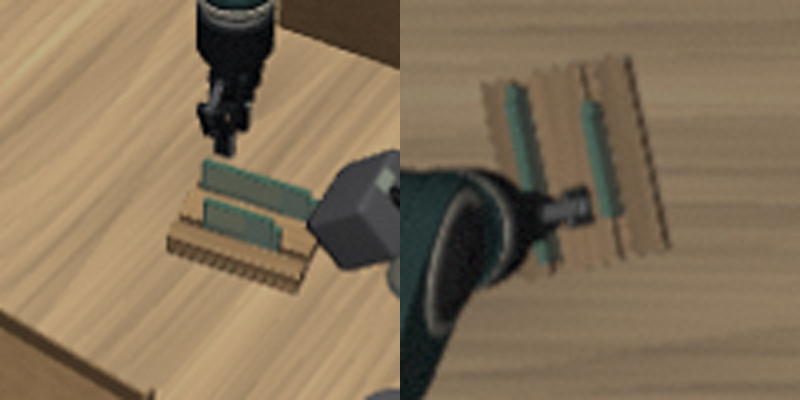

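send_rows([
  [20,4,5,0],
  [35,0,0,0],
  [22,0,0,0],
  [0,0,0,0],
])

```text
t: 14.58
tcp_pos: [0.5138, 0.2584, 0.0519]
ee_rot: [[0.025, -0.977, -0.213], [-0.003, -0.213, 0.977], [-1.0, -0.024, -0.008]]
contact_force: [-1.1, -0.5, 0.0]
width: 0.0341
```

send_rows([
  [0,0,0,0],
  [0,0,0,0],
  [0,0,0,0],
  [0,0,0,0],
], hand=1, newtons=80)

```text
t: 15.08
tcp_pos: [0.5151, 0.2602, 0.0542]
ee_rot: [[0.029, -0.976, -0.214], [0.001, -0.214, 0.977], [-1.0, -0.028, -0.005]]
contact_force: [-0.2, 3.5, 7.2]
width: 0.0068
```

send_rows([
  [-10,0,0,0],
  [-20,0,0,0],
  [-40,0,0,0],
  [-40,0,0,0],
  [-40,0,0,0],
  [0,0,0,0],
])

```text
t: 15.82
tcp_pos: [0.5123, 0.2581, 0.2068]
ee_rot: [[0.033, -0.977, -0.211], [0.001, -0.211, 0.977], [-0.999, -0.033, -0.006]]
contact_force: [-0.5, -0.5, -2.3]
width: 0.0069
```

Run:
```python
from h import *
plan([.5,.1,.35])
b,_=snap('top','t6');a,_=snap('scene','s6')
cv2.imwrite('pics/c6.png',np.hstack([cv2.resize(a[60:220,190:350,::-1],(400,400),interpolation=cv2.INTER_CUBIC),cv2.resize(b[130:270,100:240,::-1],(400,400),interpolation=cv2.INTER_CUBIC)]))
```

```text
t 15.82 p [0.5123 0.2581 0.2068] after roll: tool shift mm [-143.7   40.7 -152.8] norm 214
[[ 0.033 -0.977 -0.211]
 [ 0.001 -0.211  0.977]
 [-0.999 -0.033 -0.006]]
j [-79.6  36.9  69.  109.  -39.5  60.5 107.9] w 0.006877993800456752
```

View pics/c6.png

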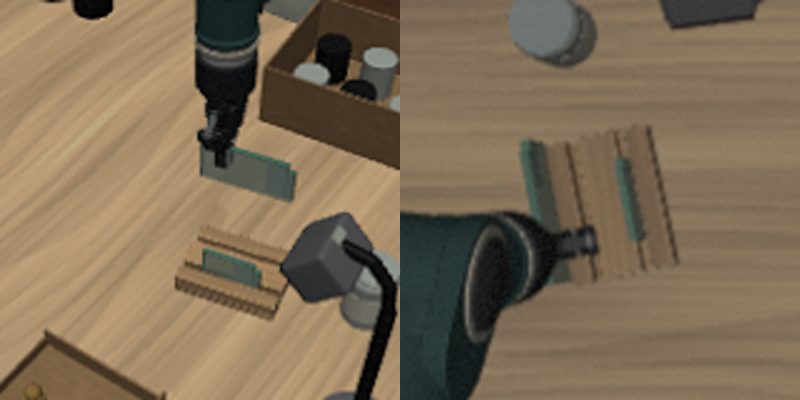

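send_rows([
  [-30,0,0,0.174],
  [-30,0,0,0.174],
  [-30,0,0,0.174],
  [-30,0,0,0.174],
  [-30,0,0,0.174],
  [-30,0,0,0.174],
  [-30,0,0,0.174],
  [-30,0,0,0.174],
  [-30,0,0,0.174],
  [0,0,0,0],
])

```text
t: 17.18
tcp_pos: [0.5035, 0.2588, 0.4737]
ee_rot: [[0.029, -0.218, 0.976], [-0.0, 0.976, 0.218], [-1.0, -0.007, 0.028]]
contact_force: [-0.3, -0.9, -1.7]
width: 0.0069
```

Run:
```python
from h import *
plan([.5,.05,.47])
```

```text
t 17.18 p [0.5035 0.2588 0.4737] after roll: tool shift mm [   3.6 -203.   -49.1] norm 209
[[ 0.029 -0.218  0.976]
 [-0.     0.976  0.218]
 [-1.    -0.007  0.028]]
j [-91.4  26.2  87.6  89.1 -26.1  88.1   8.7] w 0.00693606312046742
```

send_rows([
  [0,-50,-12,0],
  [0,-50,-12,0],
  [0,-50,-12,0],
  [-30,-50,-12,0],
  [-60,0,0,0],
  [-60,0,0,0],
  [0,0,0,0],
])

```text
t: 18.05
tcp_pos: [0.4963, 0.0547, 0.6249]
ee_rot: [[0.032, -0.22, 0.975], [-0.001, 0.975, 0.221], [-0.999, -0.008, 0.031]]
contact_force: [0.6, 0.1, -2.5]
width: 0.0069
```

Run:
```python
from h import *
plan([.5,.05,.47])
```

```text
t 18.05 p [0.4963 0.0547 0.6249] after roll: tool shift mm [154.9  -4.1  -2.2] norm 155
[[ 0.032 -0.22   0.975]
 [-0.001  0.975  0.221]
 [-0.999 -0.008  0.031]]
j [-91.   -1.1  82.1  78.2   1.5 100.1   4.2] w 0.006940292338742789
```

send_rows([
  [-60,0,0,0],
  [-60,0,0,0],
  [-60,0,0,0],
  [-60,0,0,0],
])

```text
t: 18.55
tcp_pos: [0.4891, 0.053, 0.7138]
ee_rot: [[0.13, -0.22, 0.967], [0.012, 0.975, 0.22], [-0.991, -0.017, 0.129]]
contact_force: [0.0, -0.1, -1.4]
width: 0.0069
```

Run:
```python
from h import *
plan([.5,.05,.47])
```

```text
t 18.55 p [0.4891 0.053  0.7138] after roll: tool shift mm [243.1  -1.2 -21.7] norm 244
[[ 0.13  -0.22   0.967]
 [ 0.012  0.975  0.22 ]
 [-0.991 -0.017  0.129]]
j [-45.8  -0.   35.9  67.1   0.6 105.4   3.1] w 0.006853377891191567
```

send_rows([
  [-60,0,8,0],
  [-60,0,9,0],
  [-60,0,10,0],
  [-60,0,11,0],
  [-60,0,12,0],
  [-60,0,13,0],
  [-60,0,14,0],
  [-60,0,15,0],
])

```text
t: 19.55
tcp_pos: [0.443, 0.0488, 0.8986]
ee_rot: [[0.485, -0.21, 0.849], [0.074, 0.977, 0.199], [-0.871, -0.034, 0.489]]
contact_force: [0.6, -1.0, -1.8]
width: 0.007
```

Run:
```python
from h import *
plan([.5,.05,.47])
```

```text
t 19.55 p [0.443  0.0488 0.8986] after roll: tool shift mm [ 401.2    3.7 -161.2] norm 432
[[ 0.485 -0.21   0.849]
 [ 0.074  0.977  0.199]
 [-0.871 -0.034  0.489]]
j [ 38.5  -2.4 -43.7  46.9  -3.3 105.5   5.3] w 0.007038578113144631
```

send_rows([
  [-52,0,29,0],
  [-51,0,31,0],
  [-50,0,33,0],
  [-48,0,35,0],
])

```text
t: 20.05
tcp_pos: [0.4372, 0.0556, 0.9895]
ee_rot: [[0.64, -0.203, 0.741], [0.099, 0.978, 0.183], [-0.762, -0.043, 0.646]]
contact_force: [-0.3, -0.8, -1.9]
width: 0.0069
```

Run:
```python
from h import *
plan([.5,.05,.47])
b,_=snap('top','t7');a,_=snap('scene','s7')
cv2.imwrite('pics/c7.png',np.hstack([a[...,::-1][:,:400],cv2.resize(b[:,:,::-1],(400,384))]))
```

```text
t 20.05 p [0.4372 0.0556 0.9895] after roll: tool shift mm [ 435.4    4.4 -290.2] norm 523
[[ 0.64  -0.203  0.741]
 [ 0.099  0.978  0.183]
 [-0.762 -0.043  0.646]]
j [ 34.3   0.2 -46.4  34.1   2.3 105.5   2. ] w 0.0069384100696823
```

View pics/c7.png

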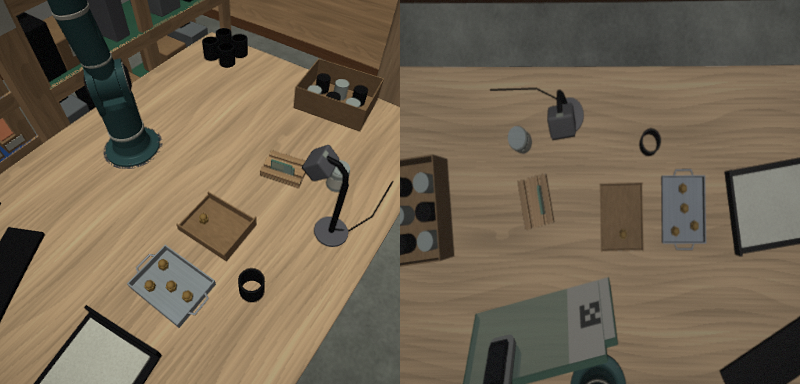

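Run:
```python
from h import *
s=sense(); R=np.array(s['ee_rot']);p=np.array(s['tcp_pos']); off=np.array([.013,-.077,.004])
l=p+R@off; print('pred label',l,proj('top',l))
for lb in('glass_label','glass'): print([(np.round(x['centre'],1).tolist(),round(x['confidence'],2)) for x in pinpoint(lb,'top')])
d=np.load('t7.npz')['d']; print(d[300:330,370:385].mean())
sc=np.array([.718,.104,.27]); z=np.array([-.7002,-.0985,-.7071])
z/=np.linalg.norm(z)
tgt=sc+.13*z; print('label tgt',tgt)
goal=tgt-R@off; print('TCP goal',goal); plan(goal)
print('ang',np.degrees(np.arccos(-R[:,2]@z)))
b=np.load('t7.npz')['p']; cv2.imwrite('pics/c8.png',cv2.resize(b[260:384,80:300,::-1],(800,450),interpolation=cv2.INTER_CUBIC))
```

```text
pred label [ 0.46332098 -0.01494491  0.986762  ] [[238.58183451 321.71202073]]
[([245.4, 319.8], 0.83)]
[([177.4, 300.0], 0.59), ([282.6, 215.6], 0.44)]
1.2497784
label tgt [0.62697276 0.09119483 0.17807575]
TCP goal [0.59963056 0.1643454  0.18199969]
t 20.25 p [0.4363 0.0577 0.9894] after roll: tool shift mm [ 730.6  105.3 -380.8] norm 831
[[ 0.639 -0.207  0.741]
 [ 0.102  0.977  0.185]
 [-0.762 -0.043  0.646]]
j [ 3.420e+01  1.000e-01 -4.650e+01  3.410e+01  2.300e+00  1.055e+02
  2.000e+00] w 0.006657208975172966
ang 6.446536995020169
```

View pics/c8.png

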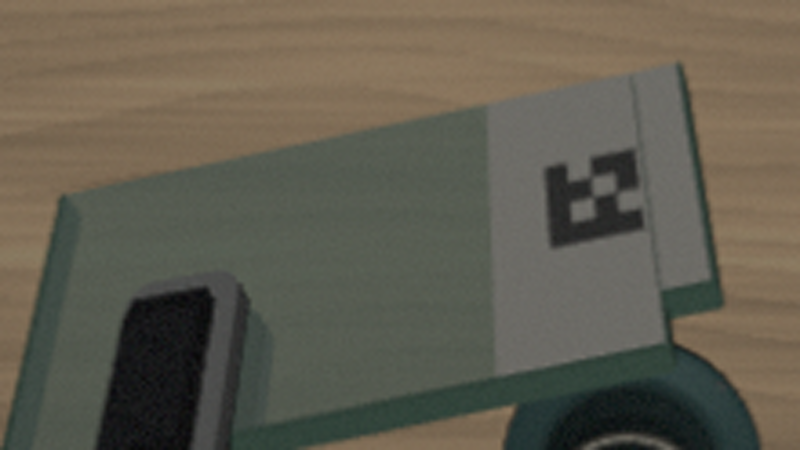

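Run:
```python
from h import *
plan([.49,.164,.26])
```

```text
t 20.25 p [0.4363 0.0577 0.9894] after roll: tool shift mm [ 601.1  124.3 -411.6] norm 739
[[ 0.639 -0.207  0.741]
 [ 0.102  0.977  0.185]
 [-0.762 -0.043  0.646]]
j [ 3.420e+01  1.000e-01 -4.650e+01  3.410e+01  2.300e+00  1.055e+02
  2.000e+00] w 0.006657208975172966
```

send_rows([
  [20,4,-14,0],
  [30,8,-20,0],
  [43,9,-29,0],
  [43,9,-29,0],
  [43,9,-29,0],
  [43,9,-29,0],
  [43,9,-29,0],
  [43,9,-29,0],
  [43,9,-29,0],
  [43,9,-29,0],
])

```text
t: 21.5
tcp_pos: [0.4853, 0.1215, 0.5886]
ee_rot: [[0.625, -0.19, 0.758], [0.089, 0.981, 0.173], [-0.776, -0.04, 0.63]]
contact_force: [0.1, -0.3, -1.5]
width: 0.0066
```

Run:
```python
from h import *
plan([.49,.164,.26])
```

```text
t 21.5 p [0.4853 0.1215 0.5886] after roll: tool shift mm [ 261.7   54.  -195.9] norm 331
[[ 0.625 -0.19   0.758]
 [ 0.089  0.981  0.173]
 [-0.776 -0.04   0.63 ]]
j [ -5.6 -17.5 -12.5 104.9   3.7  53.7  -8.2] w 0.00662522733259923
```

send_rows([
  [40,8,-20,0],
  [40,8,-25,0],
  [40,8,-28,0],
  [40,8,-30,0],
  [40,8,-30,0],
  [30,8,-24,0],
  [0,0,0,0],
])

```text
t: 22.38
tcp_pos: [0.4999, 0.1605, 0.3094]
ee_rot: [[0.621, -0.19, 0.761], [0.088, 0.981, 0.173], [-0.779, -0.041, 0.626]]
contact_force: [-0.2, -0.3, -0.5]
width: 0.0065
```

```bash
cat > g.py <<'E'
from h import *
s=sense(); R=np.array(s['ee_rot']);p=np.array(s['tcp_pos']); off=np.array([.013,-.079,.004])
z=np.array([-.7002,-.0985,-.7071]);z/=np.linalg.norm(z)
sc=np.array([.718,.104,.27]); tgt=sc+.13*z
l=p+R@off; plan(tgt-R@off); print('label',l,'dist',(l-sc)@z,'lat',np.linalg.norm((l-sc)-((l-sc)@z)*z),'ang',np.degrees(np.arccos(-R[:,2]@z)),'vert',np.degrees(np.arccos(R[2,2])))
E
python3 g.py
```

```text
t 22.38 p [0.4999 0.1605 0.3094] after roll: tool shift mm [162.1  -7.8  -1.5] norm 162
[[ 0.621 -0.19   0.761]
 [ 0.088  0.981  0.173]
 [-0.779 -0.041  0.626]]
j [  3.5  -2.8 -30.6 129.4  34.3  19.1 -45. ] w 0.006469064511632414
label [0.52599172 0.08487078 0.30495161] dist 0.11161566668911502 lat 0.1612348116350027 ang 7.217592463278161 vert 51.274894617428245
```

send_rows([
  [25,-1,0,0],
  [35,-2,0,0],
  [35,-2,0,0],
  [30,-2,0,0],
  [20,0,0,0],
  [12,0,0,0],
  [0,0,0,0],
  [0,0,0,0],
])

```text
t: 23.38
tcp_pos: [0.6031, 0.1695, 0.195]
ee_rot: [[0.63, -0.189, 0.754], [0.09, 0.981, 0.17], [-0.772, -0.039, 0.635]]
contact_force: [-0.4, 0.1, -1.8]
width: 0.0065
```

```bash
python3 g.py
python3 - <<'E'
from h import *
b,_=snap('top','t9');a,_=snap('scene','s9')
for n in('scene','top'):
  for lb in ('glass_label','nut_1'): print(n,lb,[(np.round(x['centre'],1).tolist(),round(x['confidence'],2)) for x in pinpoint(lb,n)])
cv2.imwrite('pics/c9.png',np.hstack([cv2.resize(a[80:240,220:380,::-1],(400,400),interpolation=cv2.INTER_CUBIC),cv2.resize(b[90:250,120:280,::-1],(400,400),interpolation=cv2.INTER_CUBIC)]))
E
```

```text
t 23.38 p [0.6031 0.1695 0.195 ] after roll: tool shift mm [  8.   -1.7 -10. ] norm 13
[[ 0.63  -0.189  0.754]
 [ 0.09   0.981  0.17 ]
 [-0.772 -0.039  0.635]]
j [  -2.9   19.2  -23.3  124.7   96.2   16.6 -101.3] w 0.00653194078550865
label [0.62918687 0.09382757 0.19056931] dist 0.11935601001583306 lat 0.00739108861258247 ang 6.596616810856285 vert 50.59853471941166
scene glass_label [([283.8, 173.6], 0.89), ([166.4, 265.5], 0.57)]
scene nut_1 [([171.9, 288.6], 0.61), ([161.7, 265.8], 0.49), ([204.2, 218.8], 0.45)]
top glass_label [([215.7, 170.3], 0.76), ([358.8, 208.2], 0.39)]
top nut_1 [([361.5, 188.5], 0.67), ([363.3, 207.9], 0.56), ([376.7, 224.3], 0.56), ([349.6, 230.7], 0.52), ([285.4, 233.3], 0.4)]
```

View pics/c9.png

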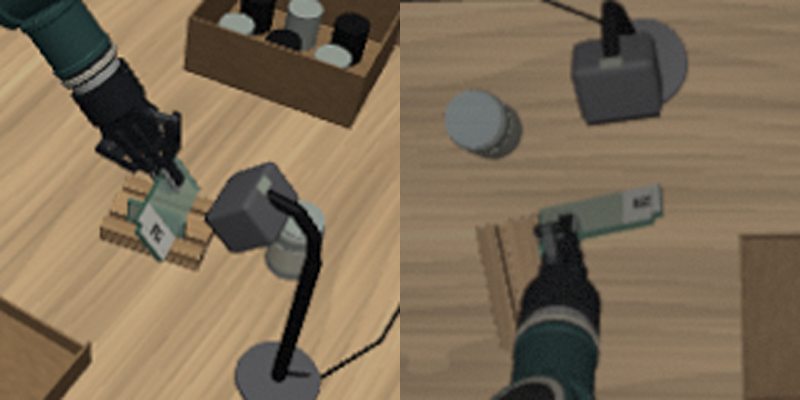

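View pics/s9.png

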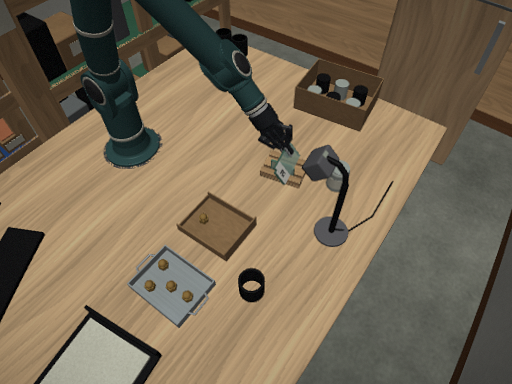

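Run:
```python
from h import *
A=np.zeros((3,3));b=np.zeros(3)
for n,uv in(('top',(215.7,170.3)),('scene',(283.8,173.6))):
    r,R,t=rays(n,[uv]); o=-R.T@t; d=(r@R)[0]; d/=np.linalg.norm(d); M=np.eye(3)-np.outer(d,d); A+=M; b+=M@o
l=np.linalg.solve(A,b); print(l)
z=np.array([-.7002,-.0985,-.7071]);z/=np.linalg.norm(z);sc=np.array([.718,.104,.27]);v=l-sc;print(v@z,v-(v@z)*z)
```

```text
[0.63298491 0.09939111 0.17791786]
0.1250945293131384 [ 0.00257729  0.00771309 -0.00362659]
```

send_rows([
  [4,0,-4,0],
  [4,0,-5,0],
  [0,0,0,0],
  [0,0,0,0],
  [0,0,0,0],
  [0,0,0,0],
  [0,0,0,0],
  [0,0,0,0],
])

```text
t: 24.68
tcp_pos: [0.601, 0.1693, 0.182]
ee_rot: [[0.629, -0.19, 0.754], [0.091, 0.981, 0.171], [-0.772, -0.039, 0.634]]
contact_force: [-0.5, 0.3, -1.6]
width: 0.0068
```

```bash
python3 g.py; python3 -c "
from bench import *
s=sense();print(s['qd'],s['contact_force'],s['t'])"
```

```text
t 24.68 p [0.601  0.1693 0.182 ] after roll: tool shift mm [-0.7 -2.4 -0.3] norm 3
[[ 0.629 -0.19   0.754]
 [ 0.091  0.981  0.171]
 [-0.772 -0.039  0.634]]
j [  -2.4   20.6  -24.1  125.3  102.1   17.5 -107. ] w 0.006789870305688927
label [0.62718041 0.09369081 0.17759016] dist 0.12995210185889491 lat 0.0025507955391642773 ang 6.663843840922188 vert 50.66285644687741
[ 0.0344063   0.06053373 -0.02105325  0.1276967  -0.07997463  0.03812789
 -0.11352806] [-0.50432696  0.32790172 -1.58373301] 24.675
```

```bash
python3 -c "
from bench import *
print(sign_off())"
```

```text
the job is handed in; nothing more can be done
None
```

The kit is finished and the job is handed in at about 24.7 s. `sign_off` gave no verdict, so these are my own checks.

**Nuts:** I moved two from the bin. The pictures and the top-view network show four in the tray and one in the bin. The network found only three in the last scene view, but all five are visible there.

**Tilt:** The move rows only turn the tool about its own axis, so I couldn't command a tilt directly. I lifted the held glass to the top of the arm's reach and kept pushing up. This leaned the tool about 40° outward, and it held while I brought the glass down to the scanner.

**Glass at hand-in:** It is held by its clear end, about 32 mm on the clear side of its middle, with an 80 N grip.

| Check | Measured | Allowed |
|---|---|---|
| Label face off square to the scanner | about 6.7° | 26° |
| Label face off vertical | about 51° | 60° |
| Label distance from the window | about 130 mm | 70–200 mm |
| Label distance off the window's axis | about 3 mm | 45 mm |
| Label height | about 178 mm | over 100 mm |

- **Label position:** The distances and height come from the arm's measured pose. Camera triangulation before the last 12 mm move put the label about 14 mm from that estimate, well within the limits. I took no picture after that move.
- **Stillness:** The joints were still, and the only force on the tool was about the weight of the glass.
- **Other things on the bench:** The tin and coupling looked unmoved in the last pictures. The short glass was last seen in place during the tilt, and in the final views it was partly hidden.

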